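Put the carved head back in register on the animation turntable

ROBOT

A 7-joint arm with a two-finger parallel gripper is mounted at the origin on the work surface. World frame = base frame: x ahead of the robot, y to its left, z up, the work surface at z = 0. Lengths are in m, angles in rad, forces in N, time in s.
With the tool pointing down it reaches from about 0.4 to 0.85 m from the base axis. Payload 4.5 kg.
Tool frame: the origin (TCP) lies between the finger pads; the fingertips stand 19 mm ahead of it and the grasp point (between the pads) is the TCP; z points along the fingers, y is the line along which they close (so a half turn about z gives the same grasp; the last joint's range is limited). The gripper opens to 88 mm and grips with 3 to 60 N. Pads are 18 mm wide; open, the fingers measure 123 mm over their backs; the gripper's body (75 mm by 187 mm) begins 45 mm behind the grasp point.
Start: joints at [-1.199, 0.689, -0.195, 1.565, 0.157, 0.902, -0.215], TCP at [0.207, 0.59, 0.258] pointing down, gripper open.
Joint ranges: [-3.01, 3.01], [-0.46, 2.08], [-1.47, 1.51], [0.13, 2.56], [-1, 4.14], [0.04, 2.09], [-2.66, 2.66]. Speed limits (rad/s): [2.57, 2.57, 3.14, 3.14, 3.14, 3.14, 3.14].

INTERFACE

Orientations are given as a 3x3 rotation matrix whose columns are the frame's x, y, z axes.
In Python, from bench import status, eyes, ctrl, finder gives the robot as it stands. The module is installed in compiled form; this text tells all that it offers.
- The arm moves only by the tool move_arm, never from a script. Its argument "moves" is a list that holds one entry, the list of rows, each a list of 4 numbers: the shift along the world's x, y, z in cm, then the turn about the world's z in degrees. A call has exactly 5 rows; each row shifts and turns the commanded pose from where the row before left it; what a row does not reach is not made up. A row lasts 1/8 s, in which the tool goes at most 62.5 mm and 10.7 degrees, less where a joint would pass 70% of its speed; a pose out of reach is approached as far as the arm can. A call with a gripper value outside its range is refused whole. "hand" is the finger opening in cm, from 0 to 8.81, set as the call begins (left out, the last holds). The fingers move at their own pace and stop on an object; the grip force is fixed at half the most. Time passes only in rows, so rows that do not move let the fingers close, or fill a call up. It gives the time, the measured TCP pose, the force, the opening and the grip force at its end, in the units of the state.
- status.get_state(): the state, without advancing time (a new reading comes with each control period).
- eyes.grab_frame(name): name is "scene" or "top" or "wrist"; returns a dict with "pixels" (480x640x3 uint8, blue, green, red), "mtx" (3x3 intrinsics, pixels), "cam_to_world" (4x4, takes a point from camera to world coordinates); the wrist camera has in their place "mount" (4x4, takes a point from camera to tool coordinates, whose origin is the TCP and whose axes are the flange's). Camera axes: x right, y up, looking along -z (the intrinsics and any distortion apply to the point x, -y, -z); pixel columns grow to the right and rows downward; lengths in m; the calibration is good to about 2 mm. The wrist camera is an equidistant fisheye: a pixel r from the principal point sees the ray r / f radians off the axis. A picture is of the moment at which its call begins: read the wrist's pose just before it. There is no depth.
- ctrl.hand_in(): hands the job in; it is judged then, once.
Trained networks look in a picture, given as the dict that the camera call returned (one of the last four; its "shot" number tells which), for a name from the list of things; names that differ only in an ending like _2 or _b are one class to them, and where a whole thing is asked for, a point or a joint stands for the part that bears it (a point fixed in the world has none). Each returns a list of dicts, best first, with "conf" (0 to 1); they miss things now and then, are a little off and sometimes report something else, mostly with a low value. They report only what shows in the picture. A call takes as long as a camera call.
- finder.trace(thing, picture): "mask" (480x640 bool, what is visible of it) and "bbox" ([centre column, centre row, width, height] in pixels, round what is visible of it).
The state is a dict: "time_s": time; "joints": joint angles; "dq": joint speeds; "joint_torque": joint torques, N m; "position": TCP position; "ee_rot": TCP orientation; "wrist_force": force on the tool from outside, world axes, zero at the start; "moment": the same for the moment, N m; "width": finger opening in m; "grasp_force": force on a finger pad.
Only numpy, scipy, OpenCV 4.12 (cv2) and the standard library are available. Lean on these libraries where they do the work, as an engineer would, in place of code of your own. Each camera call takes 0.05 s, during which the arm holds its last target. There are 200 camera calls.

TASK

Between two frames of the stop-motion film, put the carved head on its round stand back on the turntable: nose over the lone ball by the drive box, so that the three saddles underneath sit on the three balls. Lower it in, do not let it fall, press it down until the spring rollers have snapped over its rim and pull it fully home, and let go. Leave the other things on the table where they are.

Things in the scene. Friction and masses are not known exactly. Their poses are not given: they have to be found in the camera images.
- stand: Carved bare-wood puppet head on its round plywood stand, one rigid loose piece, about 0.45 kg, 116 mm high. Origin: middle of the stand at its lowest edges, so z = 0 when it stands on the table; z up. The disc is 138 mm across (10 to 26 mm above the origin); a smaller under-disc, 118 mm, holds three V-shaped steel saddles in its grooves. A neck 24 mm across carries the head (44 to 116 mm up). The nose points along +x.
- cheeks (a point): Middle of the head, on the stand's axis, 86 mm above its origin, 30 mm below the head's top; axes as the stand's. The cheeks are two flat upright faces 48 mm apart (24 mm to either side along y), 36 mm high and about 24 mm long, centred beside this point: the place to hold the head, from above, fingers closing along the stand's y.
- rim (a point): On the stand's axis at the height of the disc's widest rim, 20 mm above the stand's origin. Above it the edge is bevelled at 45 degrees (126 mm across on top, 26 mm up), below it tapers to 121 mm across at 10 mm up, then the under-disc, 118 to 113 mm across, 1 to 10 mm up.
- lone_saddle (a point): Under the nose, 55 mm from the stand's axis along +x, 1.3 mm below its origin: coincides with the centre of the lone ball when the stand is home. The saddle is a V of steel open downwards, 10 mm deep, 20 mm wide at its mouth, its groove pointing away from the axis.
- left_saddle (a point): The same for the saddle 135 degrees to the left of the nose (anticlockwise seen from above).
- right_saddle (a point): The same for the saddle 135 degrees to the right of the nose (clockwise seen from above).
- turntable: Fixed low photo turntable, 210 mm across; origin on its axis at table level, z up. A flat drive box with a small knob, 26 mm high, sticks out to 135 mm from the axis on its +x side. The deck's black metal plate (top 49 mm up) bears three steel balls: the lone one on the drive-box side (+x), the other two 135 degrees to either side of it. Three spring catches stand between them. The deck does not turn.
- seat (a point): On the turntable's axis, 63 mm above the table: where the stand's origin lies when it is home, with the same axes (nose over the lone ball). Any other way round a ball meets the flat of the under-disc and holds that side up to 6 mm too high.
- lone_ball (a point): Centre of the lone ball, 16 mm across, 55 mm from the turntable's axis, 62 mm above the table, on the drive-box side.
- left_ball (a point): Centre of the ball 135 degrees anticlockwise (seen from above) of the lone one; same size, radius and height.
- right_ball (a point): Centre of the ball 135 degrees clockwise of the lone one; same size, radius and height.
- catch_roller (a point): Centre of the white roller (10 mm across, 16 mm long) of the catch opposite the lone ball: 69 mm from the axis, 89.5 mm up when free; two more stand 67.5 degrees to either side of the lone ball. Hinged arms (top 95 mm up) let the rollers give outwards as the rim is pushed down between them, about 12 N in all (the stand rests on them, 14 mm above home, until pushed); past the rim, from 6 mm above home, they pull it down with 8 to 10 N.
- gouge: Bystander: carving gouge with a wooden handle, 180 mm long, lying between the stand and the turntable; 22 mm high.
- scissors: Bystander: scissors, 170 mm long, 8 mm thick, lying flat towards the far side.
- tape: Bystander: roll of masking tape lying flat between the robot and the work, 100 mm across, 24 mm high.
- tumbler: Bystander: black lidded drinking tumbler standing, 92 mm across, 205 mm high. Origin under its middle.
- palette: Bystander: round white paint palette lying flat, 176 mm across, 11 mm high.
- block: Bystander: white carving-foam block, 110 x 70 x 50 mm.
- stick: Bystander: square wooden stick, 260 x 14 x 14 mm, lying at the far side.

How it is judged:
At the end, for the whole second after the job is handed in: The stand is home on the turntable the right way round: each of the three saddle points lies within 3 mm of its ball's centre (which leaves it level, and the rollers over its rim); it is let go and at rest (distance between lone_saddle and lone_ball below 0.003 m and distance between left_saddle and left_ball below 0.003 m and distance between right_saddle and right_ball below 0.003 m and linear speed of stand below 0.02 m/s and angular speed of stand below 0.1 rad/s); the robot touches nothing.
It fails at once if the stand was let fall into the seat: it came down faster than 0.3 m/s, untouched by the gripper, more than 12 mm above home over the turntable (contact force between stand and the fingers below 0.05 N and z of stand in the frame of seat above 0.012 m and horizontal distance between stand and seat below 0.06 m and linear speed of stand above 0.3 m/s).
It fails at once if one of the other things on the table was pushed more than 30 mm from where it lay (distance of any of gouge, scissors, tape, tumbler, palette, block, stick from where it was at the start of the episode above 0.03 m).
It also fails if it takes over 40 s, if anything falls off the work surface, if the arm or the gripper's body presses on something with over 40 N, if the wrist force passes 120 N, or if a joint passes its speed limit or range.

## Working session

There is one attempt and no reset: what is moved stays moved. The work goes in short steps, Python scripts to look and compute and a tool call to move; the robot and the scene stay as the last step left them, time stands still between calls to the robot, and variables do not carry over. Pictures are saved under pics/ and viewed, at most 10 in all, crops included, and the job is handed in when it is done.

Besides the shell and the picture viewer there is one more tool, called as a command line: name --argument value ..., lists and objects as JSON in quotes. move_arm: Moves the arm, as the interface text tells. Its arguments: {"type":"object","properties":{"moves":{"type":"array"},"hand":{"type":"number"}},"required":["moves"]}

```bash
mkdir -p pics
cat > h.py <<'E'
import numpy as np, cv2
from bench import status, eyes, ctrl, finder
def ray(f,uv):
    K=f["mtx"];T=np.array(f["cam_to_world"]);d=np.array([(uv[0]-K[0][2])/K[0][0],-(uv[1]-K[1][2])/K[1][1],-1.])
    return T[:3,3],T[:3,:3]@d
def atz(f,uv,z):
    o,d=ray(f,uv);return o+d*(z-o[2])/d[2]
def proj(f,p):
    T=np.array(f["cam_to_world"]);c=T[:3,:3].T@(np.array(p)-T[:3,3]);K=f["mtx"]
    return np.array([K[0][0]*c[0]/-c[2]+K[0][2],K[1][1]*-c[1]/-c[2]+K[1][2]])
E
python3 - <<'E'
from h import *
s=status.get_state();print(s["time_s"],s["position"],s["ee_rot"],s["wrist_force"])
im=[]
for n in("top","scene"):
    f=eyes.grab_frame(n);cv2.imwrite(f"pics/{n}0.png",f["pixels"]);print(n,f.keys(),np.round(f["mtx"],1).tolist(),np.round(f["cam_to_world"],3).tolist())
    for t in("stand","turntable","gouge","tumbler","lone_ball","catch_roller","cheeks","tape","block"):
        try:
            for r in finder.trace(t,f)[:2]:print(t,round(r["conf"],2),np.round(r["bbox"]), np.round(atz(f,r["bbox"][:2],0.03),3))
        except Exception as e:print(t,e)
E
```

```text
0.0 [0.20701511 0.58908609 0.25691729] [[-9.43503239e-01  3.31362996e-01 -4.49371155e-04]
 [ 3.31363259e-01  9.43501577e-01 -1.77895571e-03]
 [-1.65497701e-04 -1.82735557e-03 -9.99998317e-01]] [-0.73622462  0.43561519 -0.76351996]
top dict_keys(['pixels', 'mtx', 'cam_to_world', 'shot']) [[614.6, 0.0, 311.5], [0.0, 614.6, 232.6], [0.0, 0.0, 1.0]] [[-0.028, 0.993, -0.118, 0.384], [-1.0, -0.029, -0.004, 0.013], [-0.007, 0.118, 0.993, 1.694], [0.0, 0.0, 0.0, 1.0]]
stand 0.65 [390. 237.  51.  51.] [ 0.565 -0.193  0.03 ]
turntable 0.93 [244. 244.  76.  89.] [0.555 0.203 0.03 ]
gouge 0.94 [316. 235.   7.  64.] [0.576 0.006 0.03 ]
tumbler 0.97 [492. 210.  47.  44.] [ 0.63  -0.476  0.03 ]
lone_ball 0.84 [246. 247.  75.  89.] [0.547 0.199 0.03 ]
cheeks 0.63 [389. 236.  51.  46.] [ 0.567 -0.192  0.03 ]
tape 0.76 [326. 304.  32.  35.] [ 0.388 -0.014  0.03 ]
block 0.66 [498. 288.  43.  52.] [ 0.417 -0.479  0.03 ]
block 0.48 [245. 243.  79.  90.] [0.559 0.201 0.03 ]
scene dict_keys(['pixels', 'mtx', 'cam_to_world', 'shot']) [[539.1, 0.0, 321.2], [0.0, 539.1, 240.1], [0.0, 0.0, 1.0]] [[0.878, -0.413, 0.243, 0.991], [0.479, 0.753, -0.451, -0.737], [0.003, 0.512, 0.859, 1.507], [0.0, 0.0, 0.0, 1.0]]
stand 0.72 [285. 303.  46.  40.] [ 0.584 -0.206  0.03 ]
turntable 0.57 [342. 204.  68.  62.] [0.567 0.193 0.03 ]
gouge 0.53 [317. 251.  44.  28.] [ 0.581 -0.002  0.03 ]
tumbler 0.96 [244. 370.  44.  50.] [ 0.588 -0.435  0.03 ]
lone_ball 0.7 [342. 204.  68.  61.] [0.567 0.193 0.03 ]
cheeks 0.56 [287. 301.  45.  42.] [ 0.586 -0.196  0.03 ]
tape 0.83 [269. 235.  30.  32.] [ 0.418 -0.025  0.03 ]
block 0.72 [188. 355.  44.  35.] [ 0.424 -0.475  0.03 ]
```

View pics/top0.png

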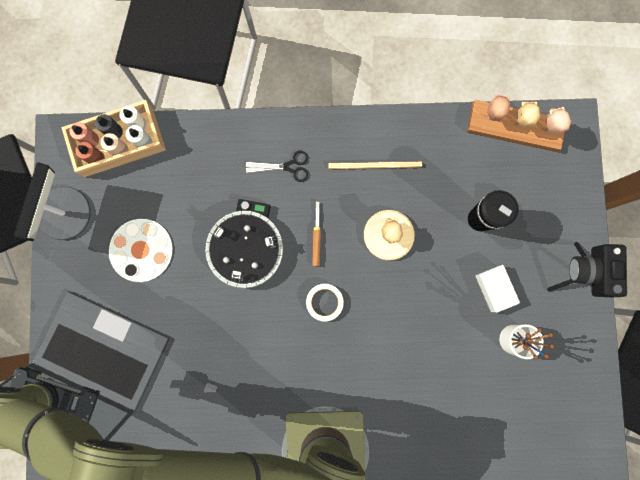

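View pics/scene0.png

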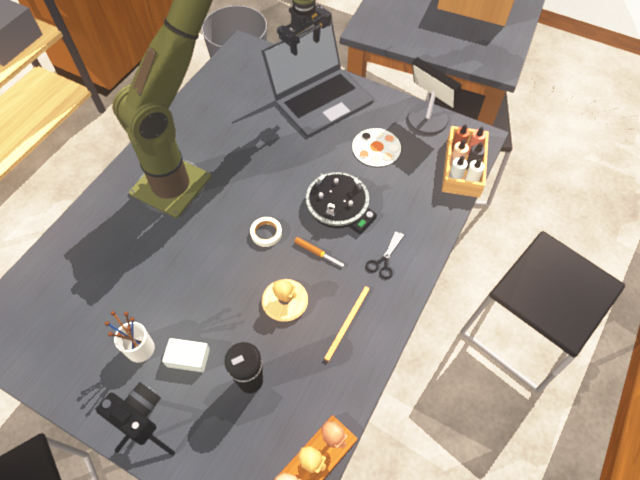

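The top view shows the stand at (390,236), the turntable at (244,250) with its drive box towards +x near (254,208), and the gouge between them at (317,235). Next I'll zoom in on both work pieces.

Run:
```python
from h import *
t=cv2.imread("pics/top0.png");s=cv2.imread("pics/scene0.png")
c=lambda im,x,y:cv2.resize(im[y-32:y+32,x-42:x+42],(400,300),interpolation=cv2.INTER_CUBIC)
c2=lambda im,x,y:cv2.resize(im[y-48:y+48,x-64:x+64],(400,300),interpolation=cv2.INTER_CUBIC)
cv2.imwrite("pics/z.png",np.vstack([np.hstack([c(t,390,236),c2(t,246,243)]),np.hstack([c(s,285,300),c2(s,342,202)])]))
```

```text
(no output)
```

View pics/z.png

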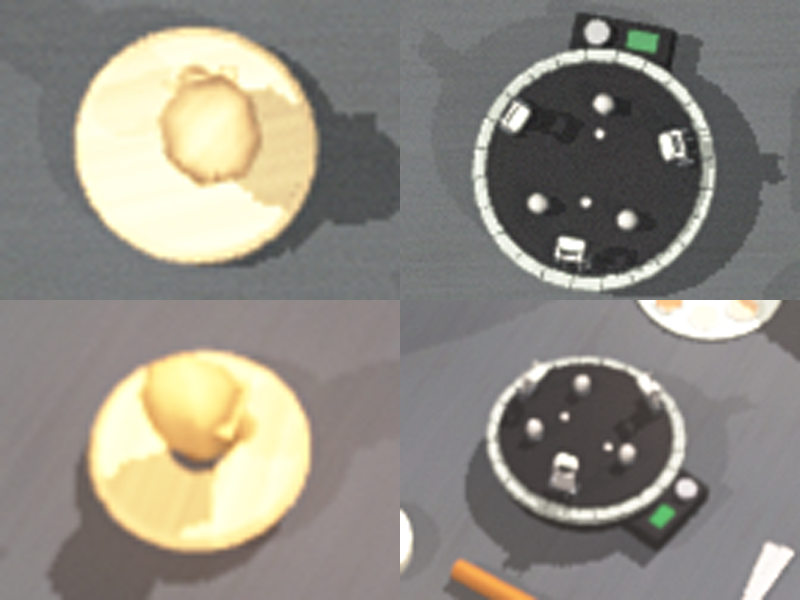

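Lower-left shows the nose facing roughly +x. The balls in the top view are near crop pixels (603,103), (538,203) and (627,218). I'll fit from these.

```bash
cat > fit.py <<'E'
from h import *
def balls(f,uv):
    P=np.array([atz(f,p,.062)[:2] for p in uv]); a=np.radians([0,135,-135]);M=.055*np.c_[np.cos(a),np.sin(a)]
    m=M.mean(0);A=M-m;B=P-P.mean(0)
    y=np.arctan2((A[:,0]*B[:,1]-A[:,1]*B[:,0]).sum(),(A*B).sum());R=np.array([[np.cos(y),-np.sin(y)],[np.sin(y),np.cos(y)]])
    c=P.mean(0)-R@m;print("turntable",c.round(4),"yaw",np.degrees(y).round(1),"res mm",(1e3*(P-c-M@R.T)).round(1).tolist());return c,y
E
python3 - <<'E'
from fit import *
f=eyes.grab_frame("top")
s=128/400
balls(f,[(246-64+(x-400)*s,243-48+y*s) for x,y in [(603,103),(538,203),(627,218)]])
for n in("top","scene"):
    g=f if n=="top" else eyes.grab_frame(n)
    r=finder.trace("stand",g)[0];m=r["mask"].astype(np.uint8)
    cs=max(cv2.findContours(m,0,1)[0],key=cv2.contourArea);e=cv2.fitEllipse(cv2.convexHull(cs));print(n,e,atz(g,e[0],.02).round(4))
    x,y,w,h=r["bbox"]
f0=84/400
c=atz(f,(348+200*f0*0+195*f0,204+72*f0),.08);hd=atz(f,(348+210*f0,204+130*f0),.1);print("nose",c,"head",hd,np.degrees(np.arctan2(*(c-hd)[[1,0]])))
w=eyes.grab_frame("wrist");print(w["mtx"],np.round(w["mount"],4).tolist())
E
```

```text
turntable [0.5422 0.2028] yaw -11.5 res mm [[-0.2, -0.1], [-0.2, -0.2], [0.4, 0.4]]
top ((388.9560852050781, 234.2827911376953), (50.18232727050781, 50.58458709716797), 135.4512939453125) [ 0.5727 -0.1925  0.02  ]
scene ((284.72564697265625, 300.22161865234375), (41.48627471923828, 46.90205383300781), 83.30168151855469) [ 0.5758 -0.1941  0.02  ]
nose [ 0.60631267 -0.18689886  0.08      ] head [ 0.57125562 -0.1912634   0.1       ] 7.096706976983361
[[371.64829954   0.         320.56822681]
 [  0.         371.64829954 243.42976383]
 [  0.           0.           1.        ]] [[0.0022, 0.9662, 0.2577, 0.0668], [1.0, -0.0022, -0.0003, 0.0001], [0.0003, 0.2577, -0.9662, -0.1276], [0.0, 0.0, 0.0, 1.0]]
```

move_arm --moves '[[[3.4, -3.9, 0.8, 1.6], [3.4, -3.9, 0.8, 1.6], [3.4, -3.9, 0.8, 1.6], [3.4, -3.9, 0.8, 1.6], [3.4, -3.9, 0.8, 1.6]]]' --hand 8.8

```text
time_s: 1.88
position: [0.3782, 0.3934, 0.2981]
ee_rot: [[-0.981, 0.196, 0.0], [0.196, 0.981, 0.0], [-0.0, 0.0, -1.0]]
wrist_force: [0.4, -0.2, -0.1]
width: 0.088
grasp_force: 0.0
```

move_arm --moves '[[[3.4, -3.9, 0, 0], [3.4, -3.9, 0, 0], [3.4, -3.9, 0, 0], [3.3, -3.9, 0, 0], [0, 0, 0, 0]]]'

```text
time_s: 2.5
position: [0.5153, 0.2336, 0.2975]
ee_rot: [[-0.979, 0.206, 0.002], [0.206, 0.979, -0.003], [-0.002, -0.002, -1.0]]
wrist_force: [-0.1, -0.2, 0.3]
width: 0.0879
grasp_force: 0.0
```

```bash
cat >> h.py <<'E'
def wgrab():
    s=status.get_state();f=eyes.grab_frame("wrist")
    T=np.eye(4);T[:3,:3]=s["ee_rot"];T[:3,3]=s["position"];f["cam_to_world"]=T@np.array(f["mount"]);return f
def wray(f,uv):
    K=f["mtx"];d=np.array([uv[0]-K[0][2],uv[1]-K[1][2]]);r=np.hypot(*d);th=r/K[0][0]
    v=np.array([np.sin(th)*d[0]/r,-np.sin(th)*d[1]/r,-np.cos(th)]);T=f["cam_to_world"];return T[:3,3],T[:3,:3]@v
def watz(f,uv,z):
    o,d=wray(f,uv);return o+d*(z-o[2])/d[2]
def wproj(f,p):
    T=f["cam_to_world"];c=T[:3,:3].T@(np.array(p)-T[:3,3]);K=f["mtx"];r=np.hypot(c[0],c[1]);th=np.arctan2(r,-c[2])
    return np.array([K[0][2]+K[0][0]*th*c[0]/r,K[1][2]-K[0][0]*th*c[1]/r])
E
python3 - <<'E'
from h import *
f=wgrab();cv2.imwrite("pics/w1.png",f["pixels"])
c=np.array([.5422,.2028]);
for a in(0,135,-135):
    t=np.radians(a-11.5);p=[*(c+.055*np.array([np.cos(t),np.sin(t)])),.062];print(a,wproj(f,p).round(1))
E
```

```text
0 [297.8 295.4]
135 [335.1 207.3]
-135 [257.1 207.9]
```

View pics/w1.png

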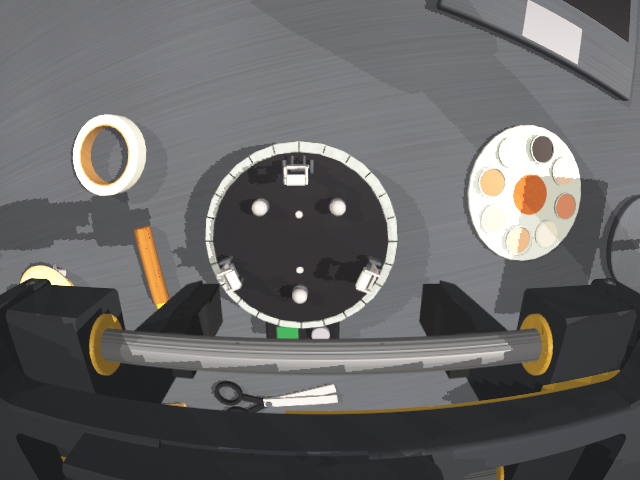

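The wrist view shows the balls at about (300,295), (338,207) and (260,207), within 3 px of prediction. I'll refine on the bright blobs.

```bash
cat >> fit.py <<'E'
def wballs(f,guess):
    import h
    g=cv2.cvtColor(f["pixels"],cv2.COLOR_BGR2GRAY);out=[]
    for x,y in guess:
        x0,y0=int(x)-13,int(y)-13;p=g[y0:y0+27,x0:x0+27].astype(np.uint8)
        m=(p>95).astype(np.uint8);n,l,st,c=cv2.connectedComponentsWithStats(m)
        k=1+np.argmin(np.hypot(*(c[1:]-13).T)+100*(st[1:,4]<60));out.append((st[k,0]+(st[k,2]-1)/2+x0,st[k,1]+(st[k,3]-1)/2+y0));print(out[-1],st[k])
    global atz;a=atz;atz=h.watz;r=balls(f,out);atz=a;return r
E
python3 - <<'E'
from fit import *
f=wgrab();wballs(f,[(300,295),(338,207),(260,207)])
E
```

```text
(np.float64(296.5), np.float64(296.5)) [  2   6  16  18 226]
(np.float64(334.0), np.float64(210.0)) [  1   8  17  17 231]
(np.float64(256.5), np.float64(209.5)) [  1   7  18  18 249]
turntable [0.5416 0.2051] yaw -11.8 res mm [[-0.6, 0.3], [0.5, -0.4], [0.1, 0.1]]
```

move_arm --moves '[[[0.8, -5, 0, 3.5], [0.8, -5, 0, 3.5], [0.8, -5, 0, 3.5], [0.8, -5, 0, 3.5], [0.8, -5, 0, 3.5]]]'

```text
time_s: 3.22
position: [0.5521, -0.0103, 0.2981]
ee_rot: [[-0.994, -0.113, 0.0], [-0.113, 0.994, 0.001], [-0.001, 0.001, -1.0]]
wrist_force: [0.1, 0.3, 0.1]
width: 0.0882
grasp_force: 0.0
```

move_arm --moves '[[[0.6, -5, 0, 0], [0.6, -5, 0, 0], [0.6, -5, 0, 0], [0, -2.5, 0, 0], [0, 0, 0, 0]]]'

```text
time_s: 3.85
position: [0.5701, -0.1866, 0.2975]
ee_rot: [[-0.994, -0.106, -0.0], [-0.106, 0.994, 0.0], [0.0, 0.0, -1.0]]
wrist_force: [1.6, 0.8, -0.5]
width: 0.088
grasp_force: 0.0
```

Run:
```python
from h import *
s=status.get_state();print(s["time_s"],s["position"],np.round(s["ee_rot"],3).tolist())
f=wgrab();cv2.imwrite("pics/w2.png",f["pixels"])
print(wproj(f,[.573,-.193,.116]),wproj(f,[.573,-.193,.02]))
r=finder.trace("stand",f);
for q in r[:2]:
    print(q["conf"],q["bbox"])
```

```text
3.85 [ 0.57009637 -0.18657227  0.29754767] [[-0.994, -0.106, -0.0], [-0.106, 0.994, 0.0], [0.0, 0.0, -1.0]]
[312.09233543 228.07898391] [314.04986932 209.20908818]
0.86 [315.2, 207.9, 121.7, 120.7]
```

View pics/w2.png

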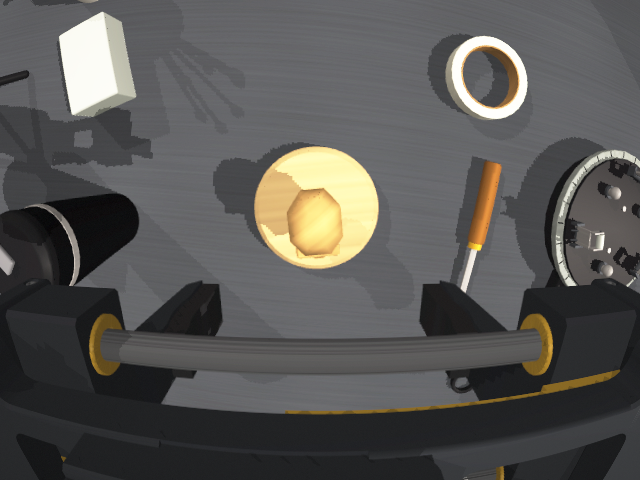

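The head sits at about (315,222) and the nose points straight down the image near (316,255), so it is nearly aligned with the tool. I'll enlarge it to check the cheek edges.

Run:
```python
from h import *
f=wgrab();c=f["pixels"][175:275,250:383];cv2.imwrite("pics/w2z.png",cv2.resize(c,None,fx=6,fy=6,interpolation=cv2.INTER_CUBIC))
m=finder.trace("stand",f)[0]["mask"].astype(np.uint8)
cs=max(cv2.findContours(m,0,1)[0],key=cv2.contourArea)[:,0]
from scipy.optimize import least_squares
P=np.array([watz(f,p,.02)[:2] for p in cs]);r=least_squares(lambda q:np.hypot(*(P-q[:2]).T)-q[2],[.57,-.19,.069],loss="soft_l1",f_scale=.001);print(r.x)
```

```text
[ 0.57223362 -0.19123632  0.06810158]
```

View pics/w2z.png

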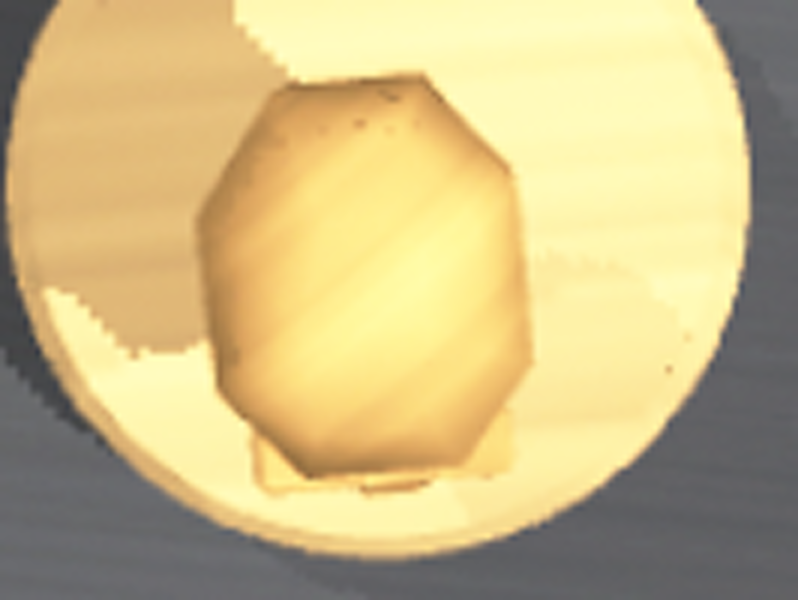

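The cheek edges lean about 6.3° from the tool axis, (198,215)→(218,382) and (513,172)→(533,362), so the nose yaw is about +12.4°. I'll turn by that, descend and grip.

move_arm --moves '[[[0.2, -0.6, -2, 3.2], [0, 0, -4, 3.1], [0, 0, -4, 0], [0, 0, -3, 0], [0, 0, -2, 0]]]'

```text
time_s: 4.68
position: [0.572, -0.1899, 0.1465]
ee_rot: [[-0.976, -0.219, -0.001], [-0.219, 0.976, 0.002], [0.001, 0.002, -1.0]]
wrist_force: [0.7, 0.4, -0.3]
width: 0.0883
grasp_force: 0.0
```

move_arm --moves '[[[0, 0, -2, 0], [0, 0, -2, 0], [0, 0, -1.5, 0], [0, 0, -0.6, 0], [0, 0, 0, 0]]]'

```text
time_s: 5.3
position: [0.5723, -0.1919, 0.0867]
ee_rot: [[-0.976, -0.216, -0.0], [-0.216, 0.976, 0.0], [0.0, 0.0, -1.0]]
wrist_force: [-0.8, 0.4, 0.4]
width: 0.0879
grasp_force: 0.0
```

move_arm --moves '[[[0, 0, 0, 0], [0, 0, 0, 0], [0, 0, 0, 0], [0, 0, 0, 0], [0, 0, 0, 0]]]' --hand 3

```text
time_s: 5.92
position: [0.5721, -0.1923, 0.0869]
ee_rot: [[-0.976, -0.216, 0.0], [-0.216, 0.976, 0.0], [-0.0, 0.0, -1.0]]
wrist_force: [-0.6, -0.5, 1.9]
width: 0.048
grasp_force: 29.9
```

move_arm --moves '[[[0, 0, 0, 0], [0, 0, 0, 0], [0, 0, 0, 0], [0, 0, 0, 0], [0, 0, 0, 0]]]'

```text
time_s: 6.55
position: [0.5722, -0.1923, 0.0868]
ee_rot: [[-0.977, -0.216, 0.0], [-0.216, 0.977, 0.0], [-0.0, -0.0, -1.0]]
wrist_force: [-1.5, 0.6, 3.0]
width: 0.0475
grasp_force: 29.9
```

move_arm --moves '[[[0, 0, 1, 0], [0, 0, 3, 0], [0, 0, 4, 0], [0, 0, 4, 0], [0, 0, 3, 0]]]'

```text
time_s: 7.18
position: [0.5718, -0.1924, 0.2384]
ee_rot: [[-0.977, -0.215, 0.0], [-0.215, 0.977, 0.0], [-0.0, -0.0, -1.0]]
wrist_force: [-0.9, 0.2, -3.9]
width: 0.0475
grasp_force: 29.9
```

move_arm --moves '[[[-0.2, 2, 0, -2], [-0.3, 4, 0, -2.5], [-0.4, 5, 0, -2.5], [-0.4, 5, 0, -2.5], [-0.4, 5, 0, -2.5]]]'

```text
time_s: 7.8
position: [0.5543, 0.019, 0.2366]
ee_rot: [[-1.0, -0.006, -0.001], [-0.006, 1.0, 0.0], [0.001, 0.0, -1.0]]
wrist_force: [0.3, 0.1, -4.1]
width: 0.0477
grasp_force: 29.9
```

move_arm --moves '[[[-0.4, 5, 0, -2.5], [-0.4, 5, 0, -2.5], [-0.3, 4, 0, -2.5], [-0.2, 3, 0, -2.5], [-0.1, 1.6, 0, -2.3]]]'

```text
time_s: 8.43
position: [0.5399, 0.2061, 0.2366]
ee_rot: [[-0.979, 0.204, -0.001], [0.204, 0.979, 0.001], [0.002, 0.001, -1.0]]
wrist_force: [-0.3, -0.6, -4.8]
width: 0.0478
grasp_force: 29.9
```

move_arm --moves '[[[0, 0, 0, 0], [0, 0, 0, 0], [0, 0, 0, 0], [0, 0, 0, 0], [0, 0, 0, 0]]]'

```text
time_s: 9.05
position: [0.5412, 0.2033, 0.2368]
ee_rot: [[-0.979, 0.206, 0.0], [0.206, 0.979, -0.0], [-0.0, -0.0, -1.0]]
wrist_force: [-0.9, -1.0, -4.1]
width: 0.0475
grasp_force: 29.9
```

Run:
```python
from h import *
from scipy.optimize import least_squares
s=status.get_state();p=s["position"];R=np.array(s["ee_rot"]);print(s["time_s"],p,np.degrees(np.arctan2(-R[1,0],-R[0,0])),s["wrist_force"],s["moment"],s["grasp_force"])
t=eyes.grab_frame("top");w=wgrab();im=[]
for f,fn,pj in((t,atz,proj),(w,watz,wproj)):
    q=finder.trace("stand",f);
    if q:
        m=q[0]["mask"].astype(np.uint8);cs=max(cv2.findContours(m,0,1)[0],key=cv2.contourArea)[:,0]
        P=np.array([fn(f,c,p[2]-.066)[:2] for c in cs]);r=least_squares(lambda q:np.hypot(*(P-q[:2]).T)-q[2],[*p[:2],.069],loss="soft_l1",f_scale=.001);print(q[0]["conf"],r.x)
    x,y=pj(f,[*p[:2],p[2]-.066]).astype(int);h,k=(48,40) if f is t else (150,112.5)
    h,k=(54,72) if f is t else (150,200);x=max(x,k);y=max(y,h);im.append(cv2.resize(f["pixels"][y-h:y+h,x-k:x+k],(400,300),interpolation=cv2.INTER_CUBIC))
cv2.imwrite("pics/over.png",np.hstack(im))
```

```text
9.05 [0.54120668 0.20325368 0.2367785 ] -11.886845156803435 [-0.88097306 -0.98090778 -4.12305244] [-0.01783736  0.03134313 -0.02742527] 29.948233449831605
0.72 [ 0.39282017 -0.00781901  0.04449707]
0.64 [0.53045202 0.20563141 0.06003299]
```

View pics/over.png

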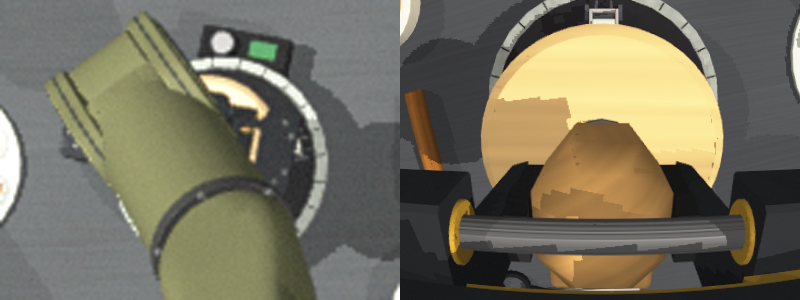

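The stand hangs level and centred in the grip, with the far catch straight behind it at about (603,15). I'll descend to just above the rollers, then press in slowly.

move_arm --moves '[[[0.05, 0.05, -1.5, 0], [0, 0, -2, 0], [0, 0, -1.5, 0], [0, 0, -1, 0], [0, 0, -0.5, 0]]]'

```text
time_s: 9.88
position: [0.5415, 0.2042, 0.171]
ee_rot: [[-0.979, 0.205, -0.001], [0.205, 0.979, -0.0], [0.001, -0.0, -1.0]]
wrist_force: [0.9, 0.0, -3.2]
width: 0.0479
grasp_force: 29.9
```

move_arm --moves '[[[0, 0, -0.3, 0], [0, 0, -0.3, 0], [0, 0, -0.2, 0], [0, 0, -0.2, 0], [0, 0, 0, 0]]]'

```text
time_s: 10.5
position: [0.5427, 0.205, 0.1633]
ee_rot: [[-0.979, 0.205, 0.003], [0.205, 0.979, 0.002], [-0.003, 0.002, -1.0]]
wrist_force: [0.1, 0.4, 4.2]
width: 0.0478
grasp_force: 29.9
```

move_arm --moves '[[[0, 0, -0.2, 0], [0, 0, -0.2, 0], [0, 0, -0.2, 0], [0, 0, -0.2, 0], [0, 0, 0, 0]]]'

```text
time_s: 11.12
position: [0.5408, 0.2035, 0.1523]
ee_rot: [[-0.979, 0.205, -0.002], [0.205, 0.979, -0.001], [0.002, -0.002, -1.0]]
wrist_force: [2.0, -0.1, -11.8]
width: 0.0476
grasp_force: 29.9
```

move_arm --moves '[[[0, 0, -0.2, 0], [0, 0, -0.2, 0], [0, 0, 0, 0], [0, 0, 0, 0], [0, 0, 0, 0]]]'

```text
time_s: 11.75
position: [0.5419, 0.2044, 0.1501]
ee_rot: [[-0.979, 0.205, 0.001], [0.205, 0.979, 0.0], [-0.001, 0.0, -1.0]]
wrist_force: [2.1, -0.3, -2.2]
width: 0.0479
grasp_force: 29.9
```

move_arm --moves '[[[0, 0, -0.2, 0], [0, 0, -0.1, 0], [0, 0, 0, 0], [0, 0, 0, 0], [0, 0, 0, 0]]]'

```text
time_s: 12.38
position: [0.5422, 0.2044, 0.1497]
ee_rot: [[-0.979, 0.205, 0.003], [0.205, 0.979, 0.0], [-0.002, 0.001, -1.0]]
wrist_force: [-3.9, -2.3, 19.6]
width: 0.0478
grasp_force: 29.9
```

It is bottomed at z = 0.1497, where home is expected. I'll ease off, release and rise.

move_arm --moves '[[[0, 0, 0.2, 0], [0, 0, 0.1, 0], [0, 0, 0, 0], [0, 0, 0, 0], [0, 0, 0, 0]]]'

```text
time_s: 13.0
position: [0.5419, 0.2044, 0.15]
ee_rot: [[-0.979, 0.205, 0.001], [0.205, 0.979, 0.0], [-0.001, 0.001, -1.0]]
wrist_force: [0.3, 0.5, 3.2]
width: 0.0478
grasp_force: 29.9
```

move_arm --moves '[[[0, 0, 0, 0], [0, 0, 0, 0], [0, 0, 0, 0], [0, 0, 0, 0], [0, 0, 0, 0]]]' --hand 8.8

```text
time_s: 13.62
position: [0.5416, 0.2042, 0.1497]
ee_rot: [[-0.979, 0.206, -0.0], [0.206, 0.979, 0.0], [0.0, 0.0, -1.0]]
wrist_force: [-0.0, -0.1, 0.1]
width: 0.0879
grasp_force: 0.0
```

move_arm --moves '[[[0, 0, 0, 0], [0, 0, 2, 0], [0, 0, 4, 0], [0, 0, 4, 0], [0, 0, 4, 0]]]'

```text
time_s: 14.25
position: [0.5414, 0.2041, 0.291]
ee_rot: [[-0.979, 0.205, -0.0], [0.205, 0.979, 0.0], [0.0, -0.0, -1.0]]
wrist_force: [0.2, 0.1, 0.2]
width: 0.088
grasp_force: 0.0
```

move_arm --moves '[[[-2, 0, 2, 0], [-2, 0, 2, 0], [-2, 0, 0, 0], [0, 0, 0, 0], [0, 0, 0, 0]]]'

```text
time_s: 14.88
position: [0.4823, 0.2041, 0.3296]
ee_rot: [[-0.979, 0.206, 0.0], [0.206, 0.979, -0.0], [-0.0, 0.0, -1.0]]
wrist_force: [-0.3, -1.9, -0.4]
width: 0.0876
grasp_force: 0.0
```

Run:
```python
from h import *
w=wgrab();t=eyes.grab_frame("scene");x,y=proj(t,[.5417,.204,.08]).astype(int)
a=cv2.resize(t["pixels"][y-45:y+45,x-60:x+60],(400,300),interpolation=cv2.INTER_CUBIC);b=cv2.resize(w["pixels"],(400,300))
cv2.imwrite("pics/end.png",np.hstack([a,b]))
```

```text
(no output)
```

View pics/end.png

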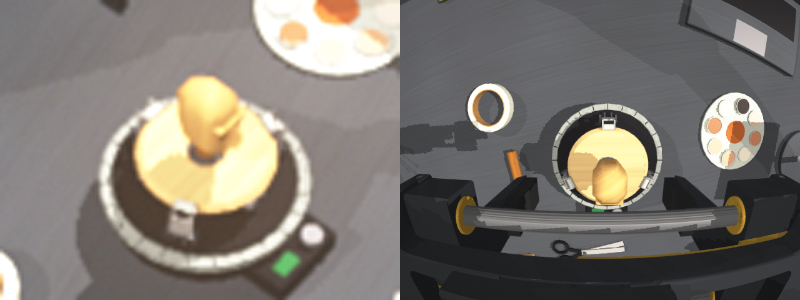

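The stand sits level with its nose towards the drive box. The rollers are over its rim, with the near one at about (183,215) in the left crop. The gripper is well clear.

```bash
python3 -c "
from bench import ctrl;print(ctrl.hand_in())"
```

```text
the job is handed in; nothing more can be done
None
```

The head is back on the turntable with its nose over the lone ball, pressed home under the rollers and let go. The job is handed in; the hand-in call gave no verdict.

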